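# Empty the grinding jar on its tilting cradle

### The arm

A 6-joint arm with a two-finger parallel gripper is mounted at the origin on a cart in front of the work surface, level with it; the furniture and walls round the work are solid. World frame = base frame: x ahead of the robot, y to its left, z up, the work surface at z = 0. Lengths are in m, angles in rad, forces in N, time in s.
With the tool pointing down it reaches from about 0.425 to 0.95 m from the base axis. Payload 3.5 kg.
Tool frame: the origin (TCP) lies on the mounting face of the last link; the fingertips stand 173 mm ahead of it and the grasp point (between the pads) lies 155 mm ahead of it; z points along the fingers, x is the direction in which the jaws open and shut, and the axes are right-handed (so a half turn about z gives the same grasp; the last joint's range is limited). The gripper opens to 85 mm and grips with 20 to 120 N. Pads are 22 mm wide; open, the fingers measure 114 mm over their backs; the gripper's body (76 mm by 85 mm) begins 54 mm behind the grasp point. The pads swing forward as they close: fully open they stand 13 mm farther back than shut.
Start: joints at [1.159, 0.286, 1.577, -0, 1.279, -0.15], TCP at [0.175, 0.652, 0.405] pointing down, gripper open.
Joint ranges: [-2.77, 2.77], [-0.9, 2.22], [0.21, 2.48], [-1.53, 4.67], [0.24, 2.81], [-2.84, 2.84]. Speed limits (rad/s): [2.79, 2.79, 3.14, 3.14, 3.14, 3.14].

### API

Orientations are given as a unit quaternion [x, y, z, w].
In Python, from plant import get_state, read_camera, sign_off gives the robot as it stands.
- The arm moves only by the shell command python3 -m jog 'ROWS' [FORCE]. ROWS is JSON, a list of rows, each an object of numbers: "grip": the closure, from 0 (fully open) to 1 (shut); "x", "y", "z": the shift along the tool's x, y, z in mm; "rx", "ry", "rz": the turn, a rotation vector about the tool's x, y, z in degrees. A call has 1 to 8 rows; each row shifts and turns the commanded pose from where the row before left it, along the tool's axes as they then stand; what a row does not reach is not made up. A row lasts 1/12 s, in which the tool goes at most 41.7 mm and 7.16 degrees, less where a joint would pass 70% of its speed; a pose out of reach is approached as far as the arm can. A call with a gripper value outside its range is refused whole. The fingers move at their own pace and stop on an object; FORCE is the grip in N (left out, the last holds). Time passes only in rows, so rows that do not move let the fingers close. It gives the time, the measured TCP pose, the force and the opening at its end, in the units of the state.
- get_state(): the state, without advancing time (a new reading comes with each control period).
- read_camera(name): name is "scene" or "top" or "wrist"; returns a dict with "frame" (400x640x3 uint8, red, green, blue), "intrinsics" (3x3 intrinsics, pixels), "R" (3x3) and "t" (3): a world point X has camera coordinates R X + t. Camera axes: x right, y down, z forward; pixel columns grow to the right and rows downward; lengths in m; the calibration is good to about 2 mm. The wrist camera is an equidistant fisheye: a pixel r from the principal point sees the ray r / f radians off the axis. A picture is of the moment at which its call begins. There is no depth.
- sign_off(): hands the job in, once; it reports no verdict.
The state is a dict: "time": time; "qpos": joint angles; "dq": joint speeds; "joint_efforts": joint torques, N m; "eef_pos": TCP position; "tcp_rot": TCP orientation; "contact_force": force on the tool from outside, world axes, zero at the start; "wrist_torque": the same for the moment, N m; "opening": opening from 0.0 (shut) to 1.0 (fully open).
Only numpy, scipy, OpenCV 4.12 (cv2) and the standard library are available. Lean on these libraries where they do the work, as an engineer would, in place of code of your own. Each camera call takes 0.05 s, during which the arm holds its last target.

### The job

Two tilting jars stand on the bench, each on its own stand with a side lever; one holds two dark steel grinding balls, the other is empty. By the hand bar of its lever, tip the jar that holds the balls right over until both balls lie in the tray of its stand, then swing it back fully upright and let go. Do not put the fingers on the jar or the balls, and leave the empty jar standing upright.

Things in the scene. Friction and masses are not known exactly. Their poses are not given: they have to be found in the camera images.
- jar_stand: Fixed stand of the loaded jar (the empty jar's is identical; either may be on the left). Foot 190 x 130 mm. Origin: on the bench midway between its two posts, below the pivot axis, which is along y at z = 110 mm. The jar's mouth tips towards +x, over an open white tray (x -60 to 110, y -37 to 37, floor z 11, rim z 50 mm). Turned up to 0.22 rad. Post tops at z 126 mm.
- jar_grip (a point): Middle of the lever's black hand bar, 12 mm thick, 56 mm long, parallel to the stand's y: 100 mm from the pivot axis, at the stand's y = -92 mm, free to turn between fingers from above. A thin arm at y = -58 mm joins it to the pivot. Jar upright: lever leans 0.611 rad from vertical towards the stand's -x, bar at z 192 mm; far stop: 1.4 rad towards +x, z 127 mm. The point turns with the lever.
- jar_tilt (a joint): Tilt of the loaded jar: 0 = upright (on its stop), grows as the jar's mouth tips towards the stand's +x, far stop at 2.01 rad. Friction (1 to 2 N at the bar) holds it wherever it is left. The balls roll out by themselves beyond about 1.6 rad.
- jar_mouth (a point): Centre of the mouth of the jar that holds the balls: white, open, 66 mm across, 65 mm tall, wall 3 mm, clamped in the cradle by a steel band. The point lies 29 mm from the pivot axis; its z points out of the mouth.
- ball_1_center (a point): Centre of one dark steel ball, 26 mm across, in the jar at first.
- ball_2_center (a point): Centre of the other dark steel ball, 26 mm across, in the jar at first.
- spare_tilt (a joint): Tilt of the empty jar, an identical one on an identical stand: 0 = upright. To be left alone.

How it is judged:
By the outcome, as a careful person would: the job done as asked, in the order asked, and still so for the second after the job is handed in, with the robot touching nothing.
It also fails if it takes over 43 s, if anything falls off the work surface, if the arm or the gripper's body presses on something with over 40 N, if the wrist force passes 120 N, or if a joint passes its speed limit or range.

## Working session

There is one attempt and no reset: what is moved stays moved. The work goes in short steps, Python scripts to look and compute and a shell command to move; the robot and the scene stay as the last step left them, time stands still between calls to the robot, and variables do not carry over. Pictures are saved under pics/ and viewed, and the job is handed in when it is done.

```bash
ls; mkdir -p pics; python3 - <<'E'
from plant import get_state, read_camera
import cv2,pickle
s=get_state();print(s)
d={}
for n in("scene","top","wrist"):
    c=read_camera(n);d[n]=c;cv2.imwrite(f"pics/{n}0.png",c["frame"][:,:,::-1]);print(n,c["intrinsics"],c["R"],c["t"])
pickle.dump(d,open("cam0.pkl","wb"))
E
```

```text
pics
{'time': 0.0, 'qpos': array([ 1.15900815e+00,  2.87186874e-01,  1.57817692e+00,  3.46800744e-05,
        1.27861651e+00, -1.50038172e-01]), 'dq': array([-0.00056708, -0.00198682,  0.00089378, -0.00060448, -0.0006819 ,
        0.00028222]), 'joint_efforts': array([-1.88402319e-04, -4.05978405e+01, -2.92629701e+01, -6.30786985e-05,
        5.68077070e-03, -2.23258148e-06]), 'eef_pos': array([0.17456272, 0.65177718, 0.4033326 ]), 'tcp_rot': array([ 7.93340796e-01,  6.08776606e-01, -1.05312943e-03,  5.62513961e-04]), 'contact_force': array([-0.40136648,  0.71670641, -0.27085767]), 'wrist_torque': array([0.02478139, 0.01581434, 0.02659065]), 'opening': 1.0026426254812668}
scene [[385.56927107   0.         319.50259256]
 [  0.         385.56927107 207.33501139]
 [  0.           0.           1.        ]] [[ 6.52071093e-01 -7.58157472e-01  7.33085135e-04]
 [-3.37949764e-01 -2.91526892e-01 -8.94875426e-01]
 [ 6.78670205e-01  5.83274651e-01 -4.46315397e-01]] [-0.36052154  0.25533882  0.77000889]
top [[491.79015993   0.         323.82184605]
 [  0.         491.79015993 203.57302683]
 [  0.           0.           1.        ]] [[-0.02011352 -0.99964486 -0.01748127]
 [-0.99839981  0.02100661 -0.05250278]
 [ 0.05285136  0.01639728 -0.99846776]] [-0.04743047  0.45863799  1.43554987]
wrist [[309.70691629   0.         321.98147825]
 [  0.         309.70691629 203.59154809]
 [  0.           0.           1.        ]] [[ 0.25902712  0.96586862 -0.00166444]
 [ 0.92351794 -0.24716406  0.29329939]
 [ 0.28287729 -0.07750964 -0.95601919]] [-0.67329239 -0.03742166  0.3800705 ]
```

View pics/top0.png

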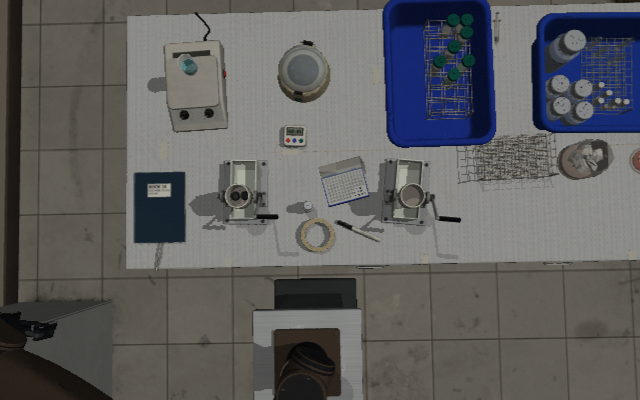

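View pics/scene0.png

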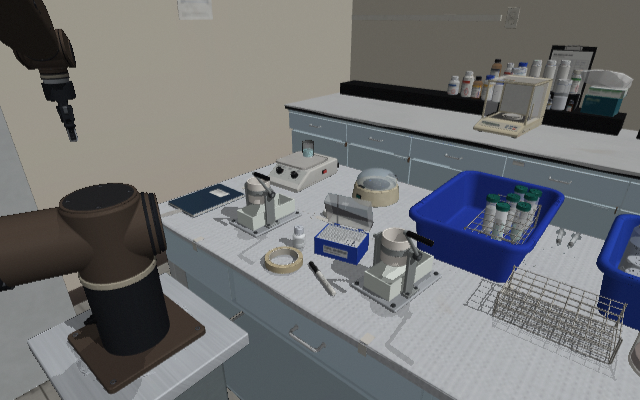

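View pics/wrist0.png

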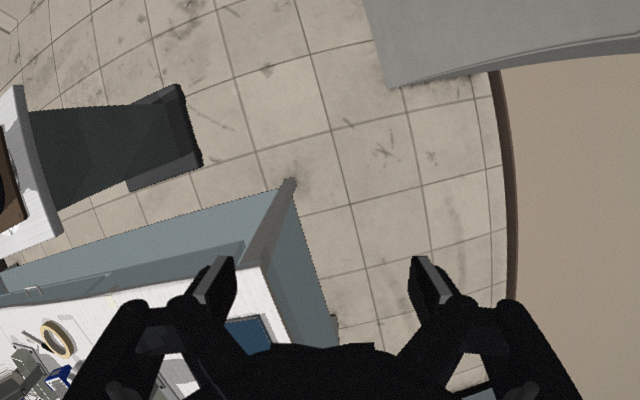

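```bash
python3 - <<'E'
import cv2,numpy as np
f=cv2.imread("pics/top0.png")
a=cv2.resize(f[150:240,190:290],None,fx=6,fy=6,interpolation=cv2.INTER_CUBIC)
cv2.imwrite("pics/topL.png",a)
b=cv2.resize(f[150:240,370:470],None,fx=5,fy=5,interpolation=cv2.INTER_CUBIC)
cv2.imwrite("pics/topR.png",b)
f=cv2.imread("pics/scene0.png")
cv2.imwrite("pics/sceneL.png",cv2.resize(f[160:245,220:320],None,fx=6,fy=6,interpolation=cv2.INTER_CUBIC))
E
```

```text
(no output)
```

View pics/topL.png

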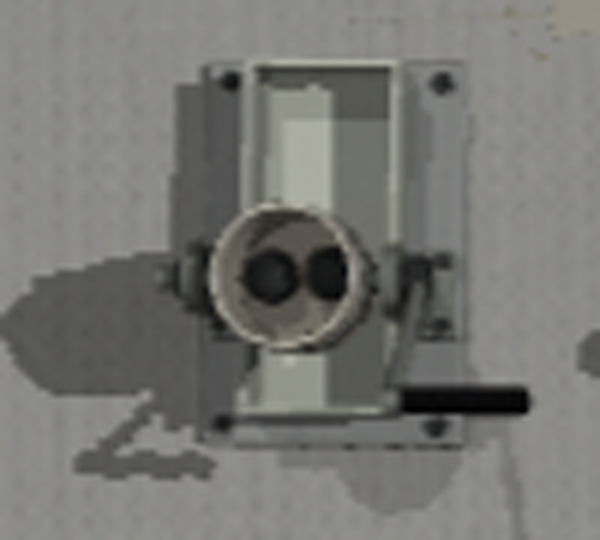

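View pics/topR.png

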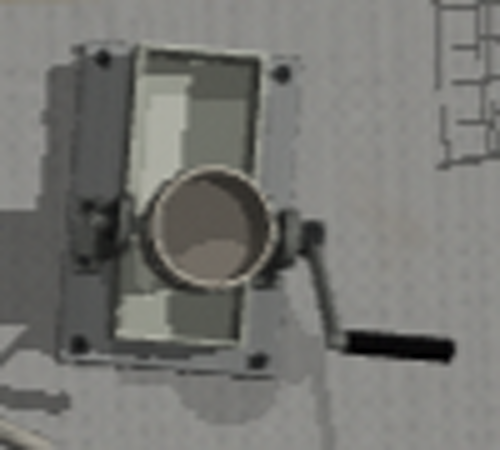

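View pics/sceneL.png

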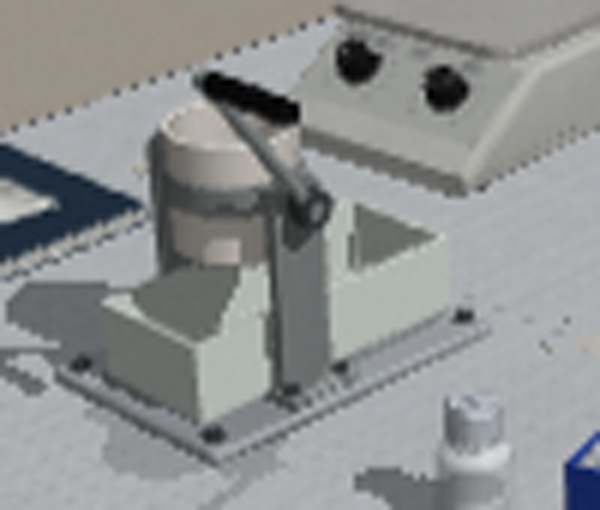

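The two dark balls are in the left jar (top view, about (238,196)); the right jar is empty. Next I measure the bar and the stand of the left one.

```bash
cat > h.py <<'E'
import numpy as np,cv2
def ray(c,u,v):
    K=c["intrinsics"];d=c["R"].T@np.array([(u-K[0,2])/K[0,0],(v-K[1,2])/K[1,1],1.]);o=-c["R"].T@c["t"];return o,d/np.linalg.norm(d)
def onz(c,u,v,z):
    o,d=ray(c,u,v);return o+d*(z-o[2])/d[2]
def proj(c,X):
    p=c["R"]@np.asarray(X)+c["t"];K=c["intrinsics"];return K[0,0]*p[0]/p[2]+K[0,2],K[1,1]*p[1]/p[2]+K[1,2]
def tri(c1,p1,c2,p2):
    o1,d1=ray(c1,*p1);o2,d2=ray(c2,*p2)
    s=np.linalg.lstsq(np.stack([d1,-d2],1),o2-o1,rcond=None)[0];a=o1+s[0]*d1;b=o2+s[1]*d2
    return (a+b)/2,np.linalg.norm(a-b)
def blob(c,box,thr=30):
    x0,y0,x1,y1=box;g=c["frame"][y0:y1,x0:x1].max(2)
    m=(g<thr).astype(np.uint8);n,l,s,ce=cv2.connectedComponentsWithStats(m)
    k=1+np.argmax(s[1:,4]);ys,xs=np.nonzero(l==k)
    r=cv2.minAreaRect(np.stack([xs+x0,ys+y0],1).astype(np.float32))
    return (xs.mean()+x0,ys.mean()+y0),r,s[k,4]
E
python3 - <<'E'
import pickle;from h import *
d=pickle.load(open("cam0.pkl","rb"));t,s=d["top"],d["scene"]
bt=blob(t,(252,205,285,225));bs=blob(s,(250,165,275,185));print(bt,bs)
P,e=tri(t,bt[0],s,bs[0]);print("tri",P,e);print("onz",onz(t,*bt[0],.192))
b=cv2.boxPoints(bt[1]);
for q in b: print(q,onz(t,*q,.192))
# foot bolts, zoom coords/6+offset
B=[(231,82),(443,84),(435,428),(222,424)]
W=[onz(t,190+(u+.5)/6-.5,150+(v+.5)/6-.5,.012) for u,v in B]
for w in W: print(w)
print("center",np.mean(W,0))
f=(W[0]+W[1]-W[2]-W[3])/2;print("yaw bolts",np.arctan2(f[1],f[0]),np.linalg.norm(f))
f=(W[0]+W[3]-W[2]-W[1])/2;print("yaw bolts y",np.arctan2(-f[0],f[1]),np.linalg.norm(f))
E
```

```text
((np.float64(267.0), np.float64(216.5)), ((267.0, 216.5), (3.0, 20.0), 90.0), np.int32(84)) ((np.float64(261.27777777777777), np.float64(175.92592592592592)), ((261.5, 176.0), (16.12761688232422, 3.4785051345825195), 18.43494987487793), np.int32(54))
tri [0.41786335 0.08718752 0.19187147] 0.00030499942943713887
onz [0.41774615 0.08727286 0.192     ]
[257. 215.] [0.42214505 0.11305277 0.192     ]
[277. 215.] [0.42107934 0.06140281 0.192     ]
[277. 218.] [0.4133518  0.06151957 0.192     ]
[257. 218.] [0.41441166 0.11315304 0.192     ]
[0.58320928 0.22455744 0.012     ]
[0.57985642 0.11959715 0.012     ]
[0.41026656 0.12584603 0.012     ]
[0.4143712  0.23065821 0.012     ]
center [0.49692586 0.17516471 0.012     ]
yaw bolts -0.03647504603646984 0.1693265928946712
yaw bolts y -0.03553549220676634 0.10495249148479285
```

Left bar centre is (0.418, 0.087, 0.192). The two views agree to 0.3 mm and the height matches the stated 192 mm. The yaw from the foot bolts is about −0.036 rad.

```bash
python3 -m jog '[{"grip":0,"x":-24,"y":32,"z":-3},{"grip":0,"x":-24,"y":32,"z":-3},{"grip":0,"x":-24,"y":32,"z":-3},{"grip":0,"x":-24,"y":32,"z":-3},{"grip":0,"x":-24,"y":32,"z":-3},{"grip":0,"x":-24,"y":32,"z":-3},{"grip":0,"x":-24,"y":32,"z":-3},{"grip":0,"x":-24,"y":32,"z":-3}]' 30
python3 -m jog '[{"x":-24,"y":32},{"x":-24,"y":32},{"x":-24,"y":32},{"rz":7},{"rz":7},{"rz":7},{"rz":7},{"rz":7}]'
python3 -m jog '[{"rz":7},{"rz":7},{"rz":7},{"rz":7},{"rz":7},{"rz":7}]'
cat >> h.py <<'E'
from scipy.spatial.transform import Rotation as Rn
def rel(target,yaw=-.036):
    # target grasp-point world; tool x along stand x, z down
    from plant import get_state
    s=get_state();R=Rn.from_quat(s["tcp_rot"]);Rm=R.as_matrix()
    g=s["eef_pos"]+Rm[:,2]*.155
    Rt=Rn.from_matrix(np.array([[np.cos(yaw),np.sin(yaw),0],[np.sin(yaw),-np.cos(yaw),0],[0,0,-1]]).T)
    print("t",s["time"],"grasp",g.round(4),"shift mm",(Rm.T@(np.array(target)-g)*1000).round(1),"rot deg",np.degrees((R.inv()*Rt).as_rotvec()).round(2),"F",s["contact_force"].round(1),"open",round(s["opening"],3),"q",s["qpos"].round(2))
E
python3 -c "from h import *;rel([.4178,.0872,.192])"
```

```text
t 0.15 grasp [0.1745 0.6516 0.2486] shift mm [-482.   381.1   57.4] rot deg [6.000e-02 1.000e-01 7.706e+01] F [ 0.  -0.7 -0.2] open 0.995 q [ 1.16  0.29  1.58  0.    1.28 -0.15]$[0]: bad value
$[0]: bad value
$[0]: bad value
```

```bash
python3 -m jog '[{"x":-24,"y":32,"z":-3,"rx":0,"ry":0,"rz":0,"grip":0}]' 30; python3 -m jog --help; python3 -c "from h import *;rel([.4178,.0872,.192])"
```

```text
time: 0.23
eef_pos: [0.1966, 0.6227, 0.4058]
tcp_rot: [0.792, 0.611, -0.001, -0.001]
contact_force: [0.9, -1.2, -0.5]
opening: 0.998
t 0.2333 grasp [0.1961 0.6227 0.2508] shift mm [-461.6  350.5   58.2] rot deg [-0.11  0.14 77.35] F [ 0.9 -1.2 -0.5] open 0.998 q [ 1.11  0.24  1.63  0.    1.27 -0.21]invalid input: not JSON, or not a number
```

All keys are required in each row. Continuing.

```bash
python3 -m jog '[{"x":-24,"y":32,"z":-3,"rx":0,"ry":0,"rz":0,"grip":0},{"x":-24,"y":32,"z":-3,"rx":0,"ry":0,"rz":0,"grip":0},{"x":-24,"y":32,"z":-3,"rx":0,"ry":0,"rz":0,"grip":0},{"x":-24,"y":32,"z":-3,"rx":0,"ry":0,"rz":0,"grip":0},{"x":-24,"y":32,"z":-3,"rx":0,"ry":0,"rz":0,"grip":0},{"x":-24,"y":32,"z":-3,"rx":0,"ry":0,"rz":0,"grip":0},{"x":-24,"y":32,"z":-3,"rx":0,"ry":0,"rz":0,"grip":0},{"x":-24,"y":32,"z":-3,"rx":0,"ry":0,"rz":0,"grip":0}]' 
python3 -m jog '[{"x":-24,"y":32,"z":0,"rx":0,"ry":0,"rz":0,"grip":0},{"x":0,"y":0,"z":0,"rx":0,"ry":0,"rz":7,"grip":0},{"x":0,"y":0,"z":0,"rx":0,"ry":0,"rz":7,"grip":0},{"x":0,"y":0,"z":0,"rx":0,"ry":0,"rz":7,"grip":0},{"x":0,"y":0,"z":0,"rx":0,"ry":0,"rz":7,"grip":0},{"x":0,"y":0,"z":0,"rx":0,"ry":0,"rz":7,"grip":0},{"x":0,"y":0,"z":0,"rx":0,"ry":0,"rz":7,"grip":0},{"x":0,"y":0,"z":0,"rx":0,"ry":0,"rz":7,"grip":0}]'
python3 -m jog '[{"x":0,"y":0,"z":0,"rx":0,"ry":0,"rz":7,"grip":0},{"x":0,"y":0,"z":0,"rx":0,"ry":0,"rz":7,"grip":0},{"x":0,"y":0,"z":0,"rx":0,"ry":0,"rz":7,"grip":0},{"x":0,"y":0,"z":0,"rx":0,"ry":0,"rz":7,"grip":0}]'
python3 -c "from h import *;rel([.4178,.0872,.235])"
```

```text
time: 0.9
eef_pos: [0.3976, 0.3671, 0.4317]
tcp_rot: [0.793, 0.609, -0.0, -0.0]
contact_force: [0.7, 1.3, 0.1]
opening: 1.003
time: 1.57
eef_pos: [0.4216, 0.3372, 0.4313]
tcp_rot: [0.975, 0.222, -0.0, 0.0]
contact_force: [-0.3, 0.6, 0.8]
opening: 1.0
time: 1.9
eef_pos: [0.4215, 0.3373, 0.4313]
tcp_rot: [1.0, -0.02, -0.0, 0.0]
contact_force: [-0.6, -0.4, 0.7]
opening: 0.999
t 1.9 grasp [0.4214 0.3372 0.2763] shift mm [  6.7 250.   41.4] rot deg [ 0.02  0.04 -0.28] F [-0.6 -0.4  0.7] open 0.999 q [ 0.49 -0.03  1.88  0.    1.3   0.53]
```

```bash
python3 -m jog '[{"x":1,"y":36,"z":0,"rx":0,"ry":0,"rz":0,"grip":0},{"x":1,"y":36,"z":0,"rx":0,"ry":0,"rz":0,"grip":0},{"x":1,"y":36,"z":0,"rx":0,"ry":0,"rz":0,"grip":0},{"x":1,"y":36,"z":0,"rx":0,"ry":0,"rz":0,"grip":0},{"x":1,"y":36,"z":0,"rx":0,"ry":0,"rz":0,"grip":0},{"x":1,"y":36,"z":0,"rx":0,"ry":0,"rz":0,"grip":0},{"x":1,"y":34,"z":0,"rx":0,"ry":0,"rz":0,"grip":0},{"x":0,"y":0,"z":0,"rx":0,"ry":0,"rz":0,"grip":0}]' 
python3 - <<'E'
from h import *;rel([.4178,.0872,.192])
from plant import read_camera
import pickle
d={}
for n in("scene","top","wrist"):
    c=read_camera(n);d[n]=c;cv2.imwrite(f"pics/{n}1.png",c["frame"][:,:,::-1])
pickle.dump(d,open("cam1.pkl","wb"))
E
```

```text
time: 2.57
eef_pos: [0.4198, 0.0832, 0.4315]
tcp_rot: [1.0, -0.02, 0.0, 0.001]
contact_force: [-0.3, -0.5, -0.6]
opening: 1.0
t 2.5667 grasp [0.4198 0.0828 0.2765] shift mm [-2.2 -4.5 84.5] rot deg [ 0.14 -0.01 -0.28] F [-0.3 -0.5 -0.6] open 1.0 q [-0.04 -0.31  2.12 -0.    1.33 -0.  ]
```

View pics/wrist1.png

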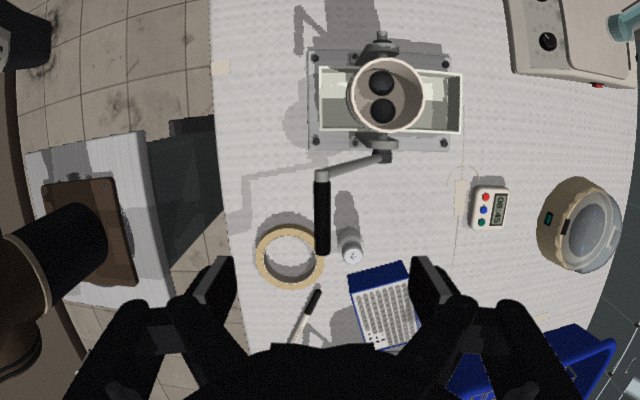

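View pics/scene1.png

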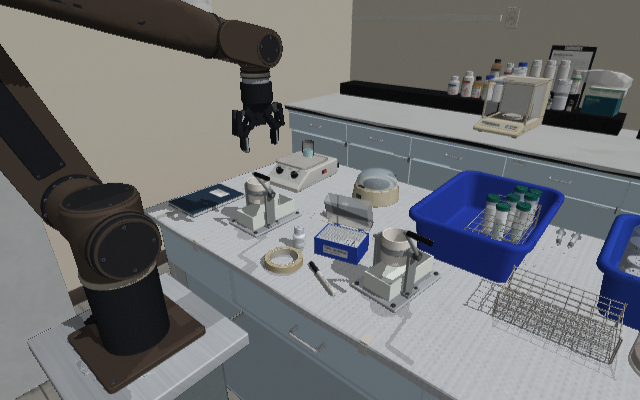

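Wrist view: the bar runs from (322,170) to (322,255), midway between the fingers at about 225 and 415. The jar with the balls is at (388,95), clear of the gripper. Going down and closing.

```bash
python3 -m jog '[{"x":-2,"y":-4,"z":20,"rx":0,"ry":0,"rz":0,"grip":0},{"x":0,"y":0,"z":24,"rx":0,"ry":0,"rz":0,"grip":0},{"x":0,"y":0,"z":20,"rx":0,"ry":0,"rz":0,"grip":0.3},{"x":0,"y":0,"z":12,"rx":0,"ry":0,"rz":0,"grip":0.5},{"x":0,"y":0,"z":8,"rx":0,"ry":0,"rz":0,"grip":0.5},{"x":0,"y":0,"z":0,"rx":0,"ry":0,"rz":0,"grip":0.5},{"x":0,"y":0,"z":0,"rx":0,"ry":0,"rz":0,"grip":0.5}]' 
python3 - <<'E'
from h import *;rel([.4178,.0872,.192])
from plant import read_camera
c=read_camera("wrist");cv2.imwrite("pics/wrist2.png",c["frame"][:,:,::-1])
E
```

```text
time: 3.3
eef_pos: [0.4181, 0.0921, 0.3478]
tcp_rot: [1.0, -0.017, -0.0, -0.0]
contact_force: [-0.1, -0.5, 0.1]
opening: 0.502
t 3.3 grasp [0.4181 0.0921 0.1928] shift mm [-0.1  4.9  0.8] rot deg [-0.01  0.02  0.15] F [-0.1 -0.5  0.1] open 0.502 q [-0.02 -0.23  2.21  0.    1.16  0.01]
```

View pics/wrist2.png

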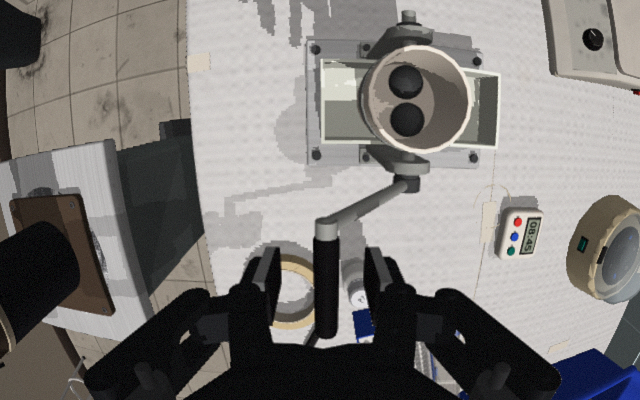

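Bar at (327,285), between the half-closed fingers (about 265 and 385). I shift 5 mm along the bar and close.

```bash
python3 -m jog '[{"x":0,"y":5,"z":1,"rx":0,"ry":0,"rz":0,"grip":0.7},{"x":0,"y":0,"z":0,"rx":0,"ry":0,"rz":0,"grip":1},{"x":0,"y":0,"z":0,"rx":0,"ry":0,"rz":0,"grip":1},{"x":0,"y":0,"z":0,"rx":0,"ry":0,"rz":0,"grip":1},{"x":0,"y":0,"z":0,"rx":0,"ry":0,"rz":0,"grip":1},{"x":0,"y":0,"z":0,"rx":0,"ry":0,"rz":0,"grip":1}]' 30
python3 - <<'E'
from h import *;rel([.4178,.0872,.192])
# arc plan: lever angle a from vertical -0.611..1.4 ; per-row shifts
a=np.linspace(-.611,1.39,22);P=np.stack([100*np.sin(a),100*np.cos(a)],1);
print((np.diff(P,axis=0)*[1,-1]).round(1).tolist())
E
```

```text
time: 3.85
eef_pos: [0.4187, 0.0861, 0.3478]
tcp_rot: [1.0, -0.018, 0.003, 0.0]
contact_force: [4.6, -0.3, -1.4]
opening: 0.126
t 3.85 grasp [0.4196 0.086  0.1928] shift mm [-1.8 -1.1  0.8] rot deg [ 0.01 -0.31  0.05] F [ 4.6 -0.3 -1.4] open 0.126 q [-0.04 -0.23  2.21 -0.    1.15 -0.  ]
[[8.1, -5.1], [8.5, -4.3], [8.9, -3.5], [9.2, -2.6], [9.4, -1.7], [9.5, -0.8], [9.5, 0.1], [9.5, 1.0], [9.3, 1.9], [9.1, 2.8], [8.8, 3.6], [8.4, 4.4], [8.0, 5.2], [7.4, 6.0], [6.8, 6.6], [6.2, 7.3], [5.5, 7.8], [4.7, 8.3], [3.9, 8.7], [3.0, 9.0], [2.2, 9.3]]
```

Opening 0.126, about 11 mm, so it holds the 12 mm bar. Starting the arc.

```bash
python3 -m jog '[{"x":8,"y":0,"z":-5,"rx":0,"ry":0,"rz":0,"grip":1},{"x":8.5,"y":0,"z":-4.5,"rx":0,"ry":0,"rz":0,"grip":1},{"x":9,"y":0,"z":-3.5,"rx":0,"ry":0,"rz":0,"grip":1},{"x":9,"y":0,"z":-2.5,"rx":0,"ry":0,"rz":0,"grip":1},{"x":9.5,"y":0,"z":-1.5,"rx":0,"ry":0,"rz":0,"grip":1},{"x":9.5,"y":0,"z":-1,"rx":0,"ry":0,"rz":0,"grip":1},{"x":9.5,"y":0,"z":0,"rx":0,"ry":0,"rz":0,"grip":1},{"x":0,"y":0,"z":0,"rx":0,"ry":0,"rz":0,"grip":1}]' 
cat >> h.py <<'E'
def bar(a,y=-.092,yaw=-.036):
    o=np.array([.4178,.0872,0]);c,s=np.cos(yaw),np.sin(yaw)
    M=np.array([[c,-s,0],[s,c,0],[0,0,1]])
    org=o-M@np.array([-.0574,-.092,0])
    return org+M@np.array([.1*np.sin(a),y,.11+.1*np.cos(a)])
def ang():
    from plant import get_state
    s=get_state();Rm=Rn.from_quat(s["tcp_rot"]).as_matrix();g=s["eef_pos"]+Rm[:,2]*.155
    p=bar(0);d=(g-p)@[np.cos(.036),-np.sin(.036),0];h=g[2]-.11
    print("tilt",np.arctan2(d,h)+.611,"radius",np.hypot(d,h))
E
python3 -c "
from h import *;rel(bar(.056));ang()"
```

```text
time: 4.52
eef_pos: [0.4825, 0.0841, 0.3652]
tcp_rot: [1.0, -0.018, 0.001, -0.0]
contact_force: [-1.0, 1.0, 2.9]
opening: 0.127
t 4.5167 grasp [0.4828 0.0842 0.2102] shift mm [-2.  -0.7  0.3] rot deg [-0.05 -0.11  0.04] F [-1.   1.   2.9] open 0.127 q [-0.04 -0.09  2.06  0.    1.17 -0.  ]
tilt 0.6870487289127133 radius 0.10046649063316822
```

```bash
python3 -m jog '[{"x":9.5,"y":0,"z":1,"rx":0,"ry":0,"rz":0,"grip":1},{"x":9.5,"y":0,"z":2,"rx":0,"ry":0,"rz":0,"grip":1},{"x":9,"y":0,"z":3,"rx":0,"ry":0,"rz":0,"grip":1},{"x":9,"y":0,"z":3.5,"rx":0,"ry":0,"rz":0,"grip":1},{"x":8,"y":0,"z":4.5,"rx":0,"ry":0,"rz":0,"grip":1},{"x":8,"y":0,"z":5,"rx":0,"ry":0,"rz":0,"grip":1},{"x":7.5,"y":0,"z":6,"rx":0,"ry":0,"rz":0,"grip":1},{"x":0,"y":0,"z":0,"rx":0,"ry":0,"rz":0,"grip":1}]' 
python3 - <<'E'
from h import *;ang();rel(bar(1.05));rel(bar(1.38))
E
```

```text
time: 5.18
eef_pos: [0.5425, 0.0821, 0.3381]
tcp_rot: [1.0, -0.018, 0.001, -0.001]
contact_force: [0.8, 3.2, 0.3]
opening: 0.13
tilt 1.3568285022008344 radius 0.09949381319959218
t 5.1833 grasp [0.5426 0.0823 0.1831] shift mm [19.2 -0.3 23.3] rot deg [-0.07 -0.06  0.04] F [0.8 3.2 0.3] open 0.13 q [-0.03  0.07  1.95  0.    1.12 -0.  ]
t 5.1833 grasp [0.5426 0.0823 0.1831] shift mm [30.6 -0.3 54.1] rot deg [-0.07 -0.06  0.04] F [0.8 3.2 0.3] open 0.13 q [-0.03  0.07  1.95  0.    1.12 -0.  ]
```

```bash
python3 -m jog '[{"x":4.5,"y":0,"z":4.2,"rx":0,"ry":0,"rz":0,"grip":1},{"x":4,"y":0,"z":4.5,"rx":0,"ry":0,"rz":0,"grip":1},{"x":4,"y":0,"z":4.7,"rx":0,"ry":0,"rz":0,"grip":1},{"x":3.5,"y":0,"z":5,"rx":0,"ry":0,"rz":0,"grip":1},{"x":3,"y":0,"z":5,"rx":0,"ry":0,"rz":0,"grip":1},{"x":2.6,"y":0,"z":4.8,"rx":0,"ry":0,"rz":0,"grip":1},{"x":2.3,"y":0,"z":5,"rx":0,"ry":0,"rz":0,"grip":1},{"x":2,"y":0,"z":5,"rx":0,"ry":0,"rz":0,"grip":1}]' 
python3 - <<'E'
from h import *;ang();rel(bar(1.38))
E
```

```text
time: 5.85
eef_pos: [0.5678, 0.0814, 0.3016]
tcp_rot: [1.0, -0.017, 0.001, -0.0]
contact_force: [-0.6, 4.9, 4.0]
opening: 0.128
tilt 1.8071014996129429 radius 0.10001153058310164
t 5.85 grasp [0.5682 0.0815 0.1466] shift mm [ 5.1 -0.3 17.7] rot deg [-0.05 -0.14  0.06] F [-0.6  4.9  4. ] open 0.128 q [-0.03  0.17  1.91  0.    1.05 -0.  ]
```

```bash
python3 -m jog '[{"x":1.8,"y":0,"z":5,"rx":0,"ry":0,"rz":0,"grip":1},{"x":1.5,"y":0,"z":5,"rx":0,"ry":0,"rz":0,"grip":1},{"x":1.3,"y":0,"z":5,"rx":0,"ry":0,"rz":0,"grip":1},{"x":0.5,"y":0,"z":2.5,"rx":0,"ry":0,"rz":0,"grip":1},{"x":0,"y":0,"z":0,"rx":0,"ry":0,"rz":0,"grip":1},{"x":0,"y":0,"z":0,"rx":0,"ry":0,"rz":0,"grip":1},{"x":0,"y":0,"z":0,"rx":0,"ry":0,"rz":0,"grip":1},{"x":0,"y":0,"z":0,"rx":0,"ry":0,"rz":0,"grip":1}]' 
python3 - <<'E'
from h import *;ang();rel(bar(1.38))
from plant import read_camera
for n in("scene","top","wrist"):
    c=read_camera(n);f=c["frame"][:,:,::-1]
    if n=="scene": f=cv2.resize(f[120:260,200:340],None,fx=4,fy=4)
    if n=="top": f=cv2.resize(f[150:240,190:290],None,fx=6,fy=6)
    cv2.imwrite(f"pics/{n}3.png",f)
E
```

```text
time: 6.52
eef_pos: [0.5731, 0.0812, 0.2842]
tcp_rot: [1.0, -0.018, 0.002, -0.0]
contact_force: [1.7, 5.3, 2.1]
opening: 0.126
tilt 1.9898774971506388 radius 0.10064381764867872
t 6.5167 grasp [0.5739 0.0813 0.1292] shift mm [-0.6 -0.3  0.2] rot deg [-0.06 -0.27  0.05] F [1.7 5.3 2.1] open 0.126 q [-0.03  0.21  1.91  0.    1.02 -0.  ]
```

View pics/scene3.png

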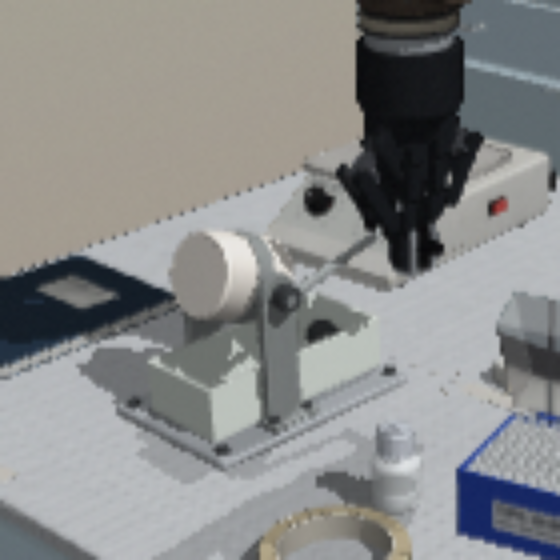

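View pics/top3.png

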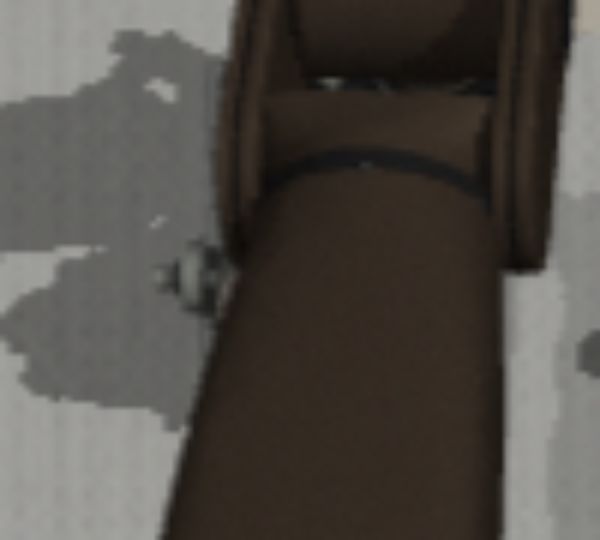

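View pics/wrist3.png

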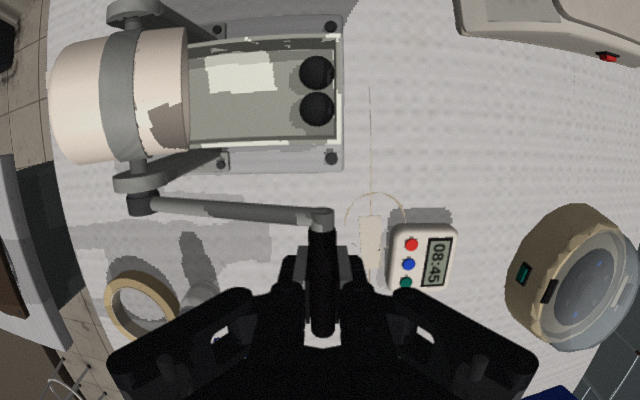

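Wrist view: both balls lie in the tray at its far end, at (316,72) and (316,108), and the jar is tipped over at about 1.99 rad. Swinging back.

```bash
python3 -m jog '[{"x":-1.5,"y":0,"z":-7,"rx":0,"ry":0,"rz":0,"grip":1},{"x":-2.5,"y":0,"z":-7.5,"rx":0,"ry":0,"rz":0,"grip":1},{"x":-3,"y":0,"z":-7.5,"rx":0,"ry":0,"rz":0,"grip":1},{"x":-3.5,"y":0,"z":-7,"rx":0,"ry":0,"rz":0,"grip":1},{"x":-4.5,"y":0,"z":-7,"rx":0,"ry":0,"rz":0,"grip":1},{"x":-5,"y":0,"z":-6.5,"rx":0,"ry":0,"rz":0,"grip":1},{"x":-5.5,"y":0,"z":-6,"rx":0,"ry":0,"rz":0,"grip":1},{"x":0,"y":0,"z":0,"rx":0,"ry":0,"rz":0,"grip":1}]' 
python3 - <<'E'
from h import *;ang()
from plant import get_state
rel(bar(.3))
E
```

```text
time: 7.33
eef_pos: [0.547, 0.082, 0.333]
tcp_rot: [1.0, -0.017, 0.002, -0.0]
contact_force: [1.0, 4.3, 0.3]
opening: 0.127
tilt 1.4296592323690658 radius 0.09950545747735766
t 7.3333 grasp [0.5478 0.082  0.178 ] shift mm [-43.   -0.5 -27.8] rot deg [-0.03 -0.28  0.06] F [1.  4.3 0.3] open 0.127 q [-0.03  0.09  1.94  0.    1.11 -0.  ]
```

```bash
python3 -m jog '[{"x":-6,"y":0,"z":-6,"rx":0,"ry":0,"rz":0,"grip":1},{"x":-6.7,"y":0,"z":-5.5,"rx":0,"ry":0,"rz":0,"grip":1},{"x":-7,"y":0,"z":-5,"rx":0,"ry":0,"rz":0,"grip":1},{"x":-7.5,"y":0,"z":-4.5,"rx":0,"ry":0,"rz":0,"grip":1},{"x":-8,"y":0,"z":-4,"rx":0,"ry":0,"rz":0,"grip":1},{"x":-8,"y":0,"z":-3,"rx":0,"ry":0,"rz":0,"grip":1},{"x":-8.5,"y":0,"z":-2.2,"rx":0,"ry":0,"rz":0,"grip":1},{"x":-8.5,"y":0,"z":-1.5,"rx":0,"ry":0,"rz":0,"grip":1}]' 
python3 - <<'E'
from h import *;ang();rel(bar(-.2));rel(bar(-.611))
E
```

```text
time: 8.0
eef_pos: [0.4877, 0.0837, 0.3653]
tcp_rot: [1.0, -0.018, 0.004, -0.0]
contact_force: [3.3, 3.5, 3.1]
opening: 0.127
tilt 0.7488611185142553 radius 0.10125631698981646
t 8.0 grasp [0.489  0.0837 0.2103] shift mm [-33.8  -1.    2. ] rot deg [-0.01 -0.49  0.03] F [3.3 3.5 3.1] open 0.127 q [-0.04 -0.08  2.05  0.    1.16 -0.  ]
t 8.0 grasp [0.489  0.0837 0.2103] shift mm [-71.4  -1.   17.8] rot deg [-0.01 -0.49  0.03] F [3.3 3.5 3.1] open 0.127 q [-0.04 -0.08  2.05  0.    1.16 -0.  ]
```

```bash
python3 -m jog '[{"x":-9,"y":0,"z":0,"rx":0,"ry":0,"rz":0,"grip":1},{"x":-9.3,"y":0,"z":0,"rx":0,"ry":0,"rz":0,"grip":1},{"x":-9.3,"y":0,"z":1,"rx":0,"ry":0,"rz":0,"grip":1},{"x":-9.2,"y":0,"z":2,"rx":0,"ry":0,"rz":0,"grip":1},{"x":-9,"y":0,"z":2.6,"rx":0,"ry":0,"rz":0,"grip":1},{"x":-8.5,"y":0,"z":3.5,"rx":0,"ry":0,"rz":0,"grip":1},{"x":0,"y":0,"z":0,"rx":0,"ry":0,"rz":0,"grip":1}]' 
python3 - <<'E'
from h import *;ang();rel(bar(-.611))
E
```

```text
time: 8.58
eef_pos: [0.4308, 0.0856, 0.3539]
tcp_rot: [1.0, -0.017, -0.002, 0.001]
contact_force: [-2.3, 0.2, 2.7]
opening: 0.127
tilt 0.1423144958736296 radius 0.0997025841531875
t 8.5833 grasp [0.4301 0.0854 0.199 ] shift mm [-12.3  -1.4   7.1] rot deg [0.1  0.24 0.09] F [-2.3  0.2  2.7] open 0.127 q [-0.04 -0.21  2.18 -0.    1.17 -0.  ]
```

```bash
python3 -m jog '[{"x":-4,"y":0,"z":2,"rx":0,"ry":0,"rz":0,"grip":1},{"x":-4,"y":0,"z":2.5,"rx":0,"ry":0,"rz":0,"grip":1},{"x":-4,"y":0,"z":2.5,"rx":0,"ry":0,"rz":0,"grip":1},{"x":-2,"y":0,"z":1,"rx":0,"ry":0,"rz":0,"grip":1},{"x":0,"y":0,"z":0,"rx":0,"ry":0,"rz":0,"grip":1},{"x":0,"y":0,"z":0,"rx":0,"ry":0,"rz":0,"grip":1}]' 
python3 - <<'E'
from h import *;ang();rel(bar(-.611))
E
```

```text
time: 9.08
eef_pos: [0.4189, 0.0859, 0.3474]
tcp_rot: [1.0, -0.018, 0.002, 0.001]
contact_force: [6.1, -3.0, 2.1]
opening: 0.125
tilt 0.01780432125116671 radius 0.09937285835027133
t 9.0833 grasp [0.4196 0.0857 0.1924] shift mm [-1.8 -1.4  0.5] rot deg [ 0.07 -0.25  0.05] F [ 6.1 -3.   2.1] open 0.125 q [-0.04 -0.23  2.21 -0.    1.15 -0.  ]
```

```bash
python3 -m jog '[{"x":-3,"y":0,"z":1.5,"rx":0,"ry":0,"rz":0,"grip":1},{"x":0,"y":0,"z":0,"rx":0,"ry":0,"rz":0,"grip":1},{"x":0,"y":0,"z":0,"rx":0,"ry":0,"rz":0,"grip":1}]' 
python3 - <<'E'
from h import *;ang();rel(bar(-.611))
E
```

```text
time: 9.33
eef_pos: [0.4174, 0.0859, 0.3474]
tcp_rot: [1.0, -0.018, 0.007, 0.001]
contact_force: [12.0, -1.5, 1.1]
opening: 0.128
tilt 0.01662386792436965 radius 0.09944699893857542
t 9.3333 grasp [0.4195 0.0857 0.1924] shift mm [-1.7 -1.4  0.5] rot deg [ 0.05 -0.77  0.03] F [12.  -1.5  1.1] open 0.128 q [-0.04 -0.24  2.22 -0.    1.15 -0.  ]
```

The force rose to 12 N with no movement, so the jar is on its upright stop. Letting go and rising.

```bash
python3 -m jog '[{"x":0,"y":0,"z":0,"rx":0,"ry":0,"rz":0,"grip":0.5},{"x":0,"y":0,"z":0,"rx":0,"ry":0,"rz":0,"grip":0.5},{"x":2,"y":0,"z":0,"rx":0,"ry":0,"rz":0,"grip":0.4},{"x":2,"y":0,"z":0,"rx":0,"ry":0,"rz":0,"grip":0.4},{"x":0,"y":0,"z":0,"rx":0,"ry":0,"rz":0,"grip":0.4},{"x":0,"y":0,"z":-15,"rx":0,"ry":0,"rz":0,"grip":0.4},{"x":0,"y":0,"z":-30,"rx":0,"ry":0,"rz":0,"grip":0.4},{"x":0,"y":0,"z":-35,"rx":0,"ry":0,"rz":0,"grip":0.4}]' 
python3 -m jog '[{"x":0,"y":25,"z":-25,"rx":0,"ry":0,"rz":0,"grip":0},{"x":0,"y":35,"z":-10,"rx":0,"ry":0,"rz":0,"grip":0},{"x":0,"y":38,"z":0,"rx":0,"ry":0,"rz":0,"grip":0},{"x":0,"y":38,"z":0,"rx":0,"ry":0,"rz":0,"grip":0},{"x":0,"y":38,"z":0,"rx":0,"ry":0,"rz":0,"grip":0},{"x":0,"y":38,"z":0,"rx":0,"ry":0,"rz":0,"grip":0},{"x":0,"y":0,"z":0,"rx":0,"ry":0,"rz":0,"grip":0},{"x":0,"y":0,"z":0,"rx":0,"ry":0,"rz":0,"grip":0}]' 
python3 - <<'E'
from h import *;rel(bar(-.611))
from plant import read_camera
d={}
for n in("scene","top"):
    c=read_camera(n);f=c["frame"][:,:,::-1];d[n]=c
    if n=="scene": f=cv2.resize(f[150:310,220:440],None,fx=3,fy=3)
    if n=="top": f=cv2.resize(f[150:240,190:290],None,fx=6,fy=6)
    cv2.imwrite(f"pics/{n}4.png",f)
t,s=d["top"],d["scene"]
bt=blob(t,(252,205,285,225));bs=blob(s,(250,165,275,185));print(bt,bs,tri(t,bt[0],s,bs[0]))
E
```

```text
time: 10.0
eef_pos: [0.4186, 0.0863, 0.4236]
tcp_rot: [1.0, -0.017, -0.004, -0.0]
contact_force: [0.1, 0.8, 0.3]
opening: 0.599
time: 10.67
eef_pos: [0.4117, -0.1271, 0.4601]
tcp_rot: [1.0, -0.02, -0.001, -0.001]
contact_force: [0.5, 1.1, -0.3]
opening: 1.001
t 10.6667 grasp [ 0.4115 -0.1269  0.3051] shift mm [  -1.9 -214.1  113.4] rot deg [-0.08  0.09 -0.19] F [ 0.5  1.1 -0.3] open 1.001 q [-0.54 -0.32  2.08  0.    1.39 -0.5 ]
((np.float64(267.0), np.float64(216.5)), ((267.0, 216.5), (3.0, 20.0), 90.0), np.int32(84)) ((np.float64(261.35849056603774), np.float64(175.9245283018868)), ((261.5, 176.0), (16.12761688232422, 3.4785051345825195), 18.43494987487793), np.int32(53)) (array([0.41794176, 0.08711665, 0.19187166]), np.float64(0.0005158897214476857))
```

View pics/scene4.png

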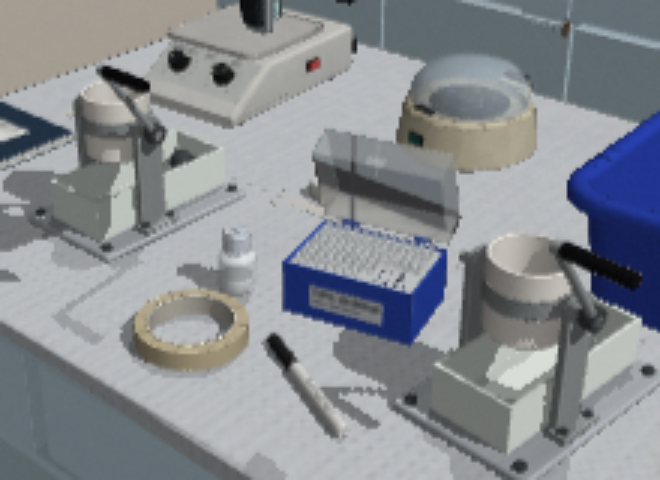

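View pics/top4.png

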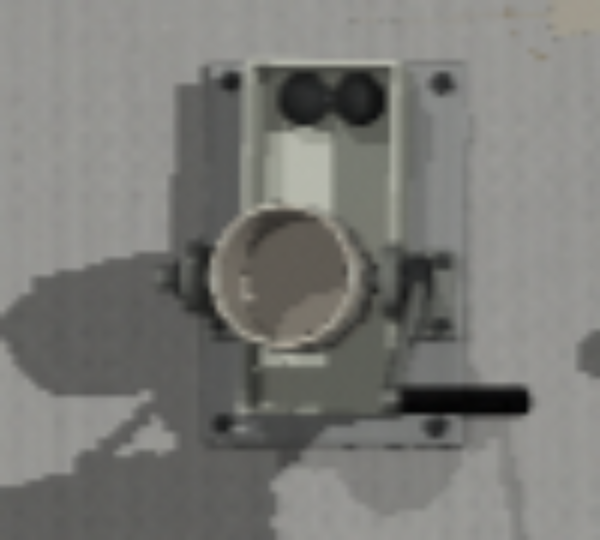

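The top view shows both balls in the tray, at zoomed pixels (305,98) and (358,98). The jar is empty, and its bar is back where it was at the start. The scene view shows the right jar upright and untouched.

```bash
python3 -c "
from plant import sign_off,get_state
print(get_state()['dq'].round(3));print(sign_off())"
```

```text
[ 0.029 -0.009 -0.    -0.002 -0.005 -0.002]
the job is handed in; nothing more can be done
None
```

The job is done and handed in at about 10.8 s. I gripped the left jar's lever by its hand bar and tipped the jar to about 1.99 rad. Both balls rolled into the tray, then I swung the jar back against its upright stop and let go.

- **Balls:** in the last top view both lie at the far end of the tray and the jar is empty.
- **Jar upright:** the bar is back at (0.418, 0.087, 0.192), within 0.2 mm of where it started. Before release, pushing against the stop raised the force to 12 N with no movement. The tilt worked out from the arm pose read 0.017 rad at that point. That is a 2 mm offset in x that was also there at the first grasp, and the pictures show no tilt.
- **Empty jar and robot:** the right jar stands upright and was never approached. The gripper is open and clear of everything. The largest force I read was about 12 N.
- **Refused move:** my first three move calls were refused because their rows lacked some keys. Nothing moved.

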